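# Find the lid that rocks on the parts caddy and push it open

### The job

Three compartments of the beech parts caddy are packed full and one is nearly empty, but the four grey lids look alike: press gently on the black pads at the rear of the lids, one after another, until you find the lid that rocks. Then push the raised front edge of that lid back until the lid stands fully open, let go, and leave the other lids shut and the loose things on the bench where they are.

Things in the scene. Friction and masses are not known exactly. Their poses are not given: they have to be found in the camera images.
- caddy: low beech parts caddy, fixed to the bench, 104 (x) x 290 (y) x 52 mm high; origin: centre of its underside; x to its rear (away from the robot), y left along the row, z up. Four compartments under four identical grey lids 86 (x) x 62 (y) x 5 mm, set flush in its top: lid1 (leftmost) to lid4 (rightmost) at y = +105, +35, -35, -105 mm. Three compartments, varying, are packed full, one is nearly empty
- lid1 (a joint): angle (rad) of lid1 on its see-saw rod along y, 5 mm behind the caddy's middle, 49.5 mm above the bench: 0 = shut, flush; grows as the rear (38 mm behind the rod) goes down and the front (48 mm) comes up; 1.4 = stop, nearly upright. Over packed stock it stops dead at about 0.05; over the empty compartment it tips freely, stiff-hinged, and stays where it is left
- lid2 (a joint): angle (rad) of lid2 on its see-saw rod along y, 5 mm behind the caddy's middle, 49.5 mm above the bench: 0 = shut, flush; grows as the rear (38 mm behind the rod) goes down and the front (48 mm) comes up; 1.4 = stop, nearly upright. Over packed stock it stops dead at about 0.05; over the empty compartment it tips freely, stiff-hinged, and stays where it is left
- lid3 (a joint): angle (rad) of lid3 on its see-saw rod along y, 5 mm behind the caddy's middle, 49.5 mm above the bench: 0 = shut, flush; grows as the rear (38 mm behind the rod) goes down and the front (48 mm) comes up; 1.4 = stop, nearly upright. Over packed stock it stops dead at about 0.05; over the empty compartment it tips freely, stiff-hinged, and stays where it is left
- lid4 (a joint): angle (rad) of lid4 on its see-saw rod along y, 5 mm behind the caddy's middle, 49.5 mm above the bench: 0 = shut, flush; grows as the rear (38 mm behind the rod) goes down and the front (48 mm) comes up; 1.4 = stop, nearly upright. Over packed stock it stops dead at about 0.05; over the empty compartment it tips freely, stiff-hinged, and stays where it is left
- lid1_pad (a point): centre of the round black rubber pad (21 mm across, flush) on the rear part of lid1, 25 mm behind its rod; moves with the lid. Here about 2 to 4 N tips the free lid down into its compartment; a packed one gives under 2 mm. Pressing the front part moves no lid
- lid2_pad (a point): centre of the round black rubber pad (21 mm across, flush) on the rear part of lid2, 25 mm behind its rod; moves with the lid. Here about 2 to 4 N tips the free lid down into its compartment; a packed one gives under 2 mm. Pressing the front part moves no lid
- lid3_pad (a point): centre of the round black rubber pad (21 mm across, flush) on the rear part of lid3, 25 mm behind its rod; moves with the lid. Here about 2 to 4 N tips the free lid down into its compartment; a packed one gives under 2 mm. Pressing the front part moves no lid
- lid4_pad (a point): centre of the round black rubber pad (21 mm across, flush) on the rear part of lid4, 25 mm behind its rod; moves with the lid. Here about 2 to 4 N tips the free lid down into its compartment; a packed one gives under 2 mm. Pressing the front part moves no lid
- lid1_lip (a point): middle of the upper front edge of lid1 (thin aluminium strip), 48 mm in front of its rod; moves with the lid. Once raised, it is pushed rearward (or along its arc) with about 1 to 4 N; the lid is slick plastic (friction about 0.25). When fully open the edge stands about 8 mm in front of the rod and 47 mm above the caddy's top
- lid2_lip (a point): middle of the upper front edge of lid2 (thin aluminium strip), 48 mm in front of its rod; moves with the lid. Once raised, it is pushed rearward (or along its arc) with about 1 to 4 N; the lid is slick plastic (friction about 0.25). When fully open the edge stands about 8 mm in front of the rod and 47 mm above the caddy's top
- lid3_lip (a point): middle of the upper front edge of lid3 (thin aluminium strip), 48 mm in front of its rod; moves with the lid. Once raised, it is pushed rearward (or along its arc) with about 1 to 4 N; the lid is slick plastic (friction about 0.25). When fully open the edge stands about 8 mm in front of the rod and 47 mm above the caddy's top
- lid4_lip (a point): middle of the upper front edge of lid4 (thin aluminium strip), 48 mm in front of its rod; moves with the lid. Once raised, it is pushed rearward (or along its arc) with about 1 to 4 N; the lid is slick plastic (friction about 0.25). When fully open the edge stands about 8 mm in front of the rod and 47 mm above the caddy's top
- loupe: black eye loupe, 32 mm wide, 28 mm high, standing on the bench by the right end of the caddy. Origin: centre of its underside. A loose bystander.
- rodico_pot: little red pot with pale cap, 22 mm wide, 18 mm high, standing on the bench by the left end of the caddy. Origin: centre of its underside. A loose bystander.
- notebook: small wire-bound notebook, 62 x 88 x 12 mm, lying near the front edge of the bench. Origin: centre of its underside. A loose bystander.
- marker: fat marker pen with dark green cap, 120 mm long, 15 mm thick, lying near the front edge of the bench. Origin: centre of its underside. A loose bystander.
- air_blower: blue rubber air blower, 82 x 54 x 52 mm, at the right of the bench. Origin: centre of its underside. A loose bystander.

How it is judged:
By the outcome, as a careful person would: the job done as asked, in the order asked, and still so for the second after the job is handed in, with the robot touching nothing.
It also fails if it takes over 58 s, if anything falls off the work surface, if the arm or the gripper's body presses on something with over 40 N, if the wrist force passes 120 N, or if a joint passes its speed limit or range.

### The arm

A 7-joint arm with a two-finger parallel gripper is mounted at the origin on a cart in front of the work surface, level with it; the furniture and walls round the work are solid. World frame = base frame: x ahead of the robot, y to its left, z up, the work surface at z = 0. Lengths are in mm, angles in rad, forces in N, time in s.
With the tool pointing down it reaches from about 400 to 850 mm from the base axis. Payload 4.5 kg.
Tool frame: the origin (TCP) lies at the very end of the fingers, on their centre line; the grasp point (between the pads) lies 19 mm behind it (robot.grip_depth is the distance from the TCP to the grasp point, in mm); z points along the fingers, y is the line along which they close (so a half turn about z gives the same grasp; the last joint's range is limited). The gripper opens to 88 mm and grips with 3 to 60 N. Pads are 18 mm wide; open, the fingers measure 123 mm over their backs; the gripper's body (75 mm by 187 mm) begins 45 mm behind the grasp point.
Start: joints at [1.244, 0.689, -0.195, 1.565, 0.157, 0.902, -0.215], TCP at [220.669, -584.772, 238.743] pointing down, gripper open.
Joint ranges: [-3.01, 3.01], [-0.46, 2.08], [-1.47, 1.51], [0.13, 2.56], [-1, 4.14], [0.04, 2.09], [-2.66, 2.66]. Speed limits (rad/s): [2.57, 2.57, 3.14, 3.14, 3.14, 3.14, 3.14].

### API

Orientations are given as a unit quaternion [x, y, z, w].
In Python, from cell import robot, eyes, spotter gives the robot as it stands.
- The arm moves only by the tool servo_tool, never from a script. Its argument "plan" is a list of rows, each a list of 6 numbers: the shift along the tool's x, y, z in cm, then the turn, a rotation vector about the tool's x, y, z in rad. In form: [[tx, ty, tz, ax, ay, az], ...]. A call has 1 to 8 rows; each row shifts and turns the commanded pose from where the row before left it, along the tool's axes as they then stand; what a row does not reach is not made up. A row lasts 1/8 s, in which the tool goes at most 62.5 mm and 10.7 degrees, less where a joint would pass 70% of its speed; a pose out of reach is approached as far as the arm can. A call is refused whole if a number of a shift passes 6.25 or a number of a turn 0.188, either way. A call with a gripper value outside its range is refused whole. "claw" is the finger opening in cm, from 0 to 8.81, set as the call begins (left out, the last holds). The fingers move at their own pace and stop on an object; "grip_force" is the grip in N (left out, the last holds). Time passes only in rows, so rows that do not move let the fingers close. It gives the time, the measured TCP pose, the force, the opening and the grip force at its end, in the units of the state.
- robot.observe(): the state, without advancing time (a new reading comes with each control period).
- eyes.read_camera(name): name is "side" or "top"; returns the picture (480x640x3 uint8, red, green, blue); there is no depth.
- eyes.camera_model(name): a dict with "camera_matrix" (3x3 intrinsics, pixels), "dist_coeffs" ([k1, k2, p1, p2, k3] as OpenCV has them; the pictures are not rectified), "rvec" (rotation vector, rad) and "tvec" (3), from world to camera coordinates, as OpenCV has them. Camera axes: x right, y down, z forward; pixel columns grow to the right and rows downward; lengths in mm; the calibration is good to about 2 mm. A picture is of the moment at which its call begins. camera_model takes no time and is no camera call.
- robot.hand_in(): hands the job in; it is judged then, once.
Trained networks look in the newest picture that a camera, given by its name, has taken for a name from the list of things; names that differ only in an ending like _2 or _b are one class to them, and where a whole thing is asked for, a point or a joint stands for the part that bears it (a point fixed in the world has none). Each returns a list of dicts, best first, with "conf" (0 to 1); they miss things now and then, are a little off and sometimes report something else, mostly with a low value. They report only what shows in the picture. A call takes as long as a camera call.
- spotter.silhouettes(camera, thing): "region" (480x640 bool, what is visible of it).
- spotter.mark_of(camera, thing): "position" ([x, y, z] in mm, in world coordinates, good to about 4 mm: a listed point, or the origin of a listed thing).
The state is a dict: "t": time; "qpos": joint angles; "qd": joint speeds; "tau": joint torques, N m; "eef_pos": TCP position; "tool_rot": TCP orientation; "wrist_force": force on the tool from outside, world axes, zero at the start; "wrist_torque": the same for the moment, N m; "opening": finger opening in mm; "grasp_force": force on a finger pad.
Only numpy, scipy, OpenCV 4.12 (cv2) and the standard library are available. Lean on these libraries where they do the work, as an engineer would, in place of code of your own. Each camera call takes 0.05 s, during which the arm holds its last target. There are 200 camera calls.

## Working session

There is one attempt and no reset: what is moved stays moved. The work goes in short steps, Python scripts to look and compute and a tool call to move; the robot and the scene stay as the last step left them, time stands still between calls to the robot, and variables do not carry over. Pictures are saved under pics/ and viewed, at most 10 in all, crops included, and the job is handed in when it is done.

Besides the shell and the picture viewer there is one more tool, called by a JSON object that holds its "op" and its "data", one argument or row to a line. servo_tool: Moves the arm, as the interface text tells. Its arguments: {"type":"object","properties":{"plan":{"type":"array","items":{"type":"array","items":{"type":"number"}}},"claw":{"type":"number"},"grip_force":{"type":"number"}},"required":["plan"]}

```bash
mkdir -p pics; cat > h.py <<'E'
import numpy as np, cv2
from scipy.spatial.transform import Rotation as R
from cell import robot, eyes, spotter
def st():
    s=robot.observe(); print('t',s['t'],'p',np.round(s['eef_pos'],1),'q',np.round(s['tool_rot'],4),'F',np.round(s['wrist_force'],2),'op',s['opening'],'qpos',np.round(s['qpos'],2))
    return s
def delta(target):
    s=robot.observe(); M=R.from_quat(s['tool_rot']).as_matrix()
    return np.round(M.T@(np.array(target)-s['eef_pos'])/10,2)
def snap(c,f):
    im=eyes.read_camera(c); cv2.imwrite('pics/'+f,im[:,:,::-1]); return im
def proj(c,P):
    m=eyes.camera_model(c); return cv2.projectPoints(np.array(P,float).reshape(-1,1,3),np.array(m['rvec']),np.array(m['tvec']),np.array(m['camera_matrix']),np.array(m['dist_coeffs']))[0].reshape(-1,2)
E
python3 - <<'E'
from h import *
s=st(); print(R.from_quat(s['tool_rot']).as_matrix().round(3))
a=snap('top','t0.png'); b=snap('side','s0.png')
for c in ['top','side']:
    for n in ['caddy']+['lid%d_pad'%i for i in (1,2,3,4)]+['lid1_lip','lid4_lip','loupe','rodico_pot','air_blower']:
        print(c,n,[(round(d['conf'],2),np.round(d['position']).tolist()) for d in spotter.mark_of(c,n)[:2]])
E
```

```text
t 0.0 p [ 220.4 -584.2  237.9] q [ 9.838e-01  1.795e-01 -2.000e-04 -9.000e-04] F [-0.66  0.41  0.38] op 88.29874935577948 qpos [ 1.24  0.69 -0.19  1.57  0.16  0.9  -0.22]
[[ 0.936  0.353 -0.001]
 [ 0.353 -0.936  0.002]
 [-0.    -0.002 -1.   ]]
top caddy [(0.94, [563.0, -145.0, -4.0])]
top lid1_pad [(0.55, [586.0, -41.0, 56.0])]
top lid2_pad [(0.65, [594.0, -109.0, 50.0])]
top lid3_pad [(0.74, [597.0, -179.0, 52.0])]
top lid4_pad [(0.79, [606.0, -251.0, 53.0])]
top lid1_lip [(0.62, [518.0, -46.0, 54.0]), (0.57, [578.0, 21.0, -5.0])]
top lid4_lip [(0.86, [528.0, -255.0, 48.0])]
top loupe [(0.65, [559.0, -328.0, -3.0])]
top rodico_pot [(0.5, [577.0, 23.0, -7.0]), (0.31, [524.0, -186.0, 48.0])]
top air_blower [(0.91, [616.0, -402.0, -0.0])]
side caddy [(0.69, [563.0, -149.0, 1.0])]
side lid1_pad [(0.58, [584.0, -44.0, 49.0])]
side lid2_pad [(0.86, [591.0, -109.0, 53.0]), (0.33, [353.0, -247.0, -0.0])]
side lid3_pad [(0.68, [595.0, -181.0, 52.0])]
side lid4_pad [(0.57, [606.0, -250.0, 56.0])]
side lid1_lip [(0.91, [512.0, -49.0, 51.0]), (0.72, [515.0, -115.0, 53.0])]
side lid4_lip [(0.63, [532.0, -257.0, 53.0])]
side loupe [(0.42, [558.0, -324.0, -2.0])]
side rodico_pot [(0.53, [580.0, 21.0, -8.0]), (0.53, [516.0, -114.0, 54.0])]
side air_blower [(0.72, [615.0, -400.0, 5.0])]
```

```bash
python3 -c "
import cv2,numpy as np
a=cv2.imread('pics/t0.png');b=cv2.imread('pics/s0.png')
cv2.imwrite('pics/both.png',cv2.resize(np.vstack([a,b]),(400,600)))"
```

```text
(no output)
```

View pics/t0.png

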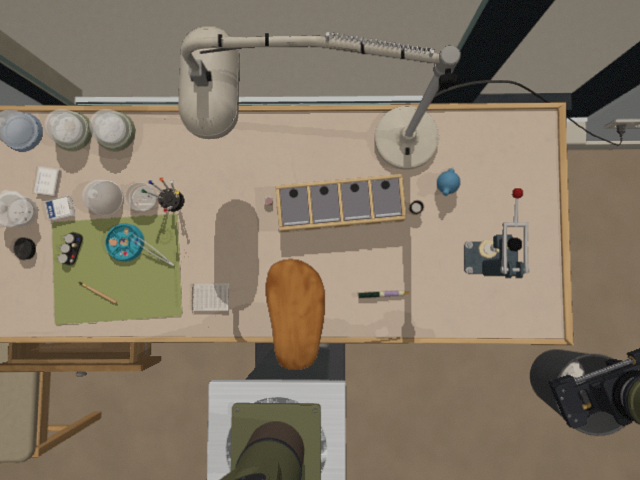

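View pics/s0.png

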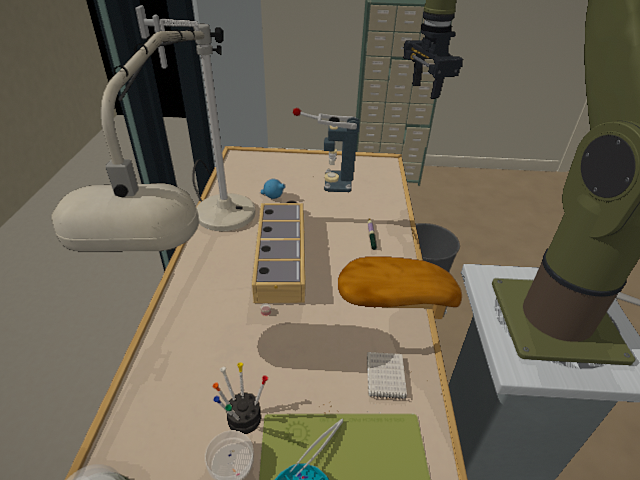

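The top view shows the caddy at px (277-405, 177-230) with pads along its rear edge. There is an unlisted orange blob hanging over the bench in front of it (px 295,315), and the lamp pole stands behind lid4 (base px 408,137). I'll locate these obstacles and refine the caddy pose.

```bash
cat >> h.py <<'E'
def tri(pt,ps):
    Ps=[];us=[]
    for c,p in (('top',pt),('side',ps)):
        m=eyes.camera_model(c);K=np.array(m['camera_matrix'])
        Ps.append(np.hstack([cv2.Rodrigues(np.array(m['rvec']))[0],np.array(m['tvec']).reshape(3,1)]))
        us.append(cv2.undistortPoints(np.array([[p]],float),K,np.array(m['dist_coeffs'])).reshape(2,1))
    X=cv2.triangulatePoints(Ps[0],Ps[1],us[0],us[1]);return (X[:3]/X[3]).ravel()
def onplane(c,p,z):
    m=eyes.camera_model(c);Rm=cv2.Rodrigues(np.array(m['rvec']))[0];C=-Rm.T@np.array(m['tvec']).ravel()
    u=cv2.undistortPoints(np.array([[p]],float),np.array(m['camera_matrix']),np.array(m['dist_coeffs'])).ravel()
    d=Rm.T@np.array([u[0],u[1],1]);return C+d*(z-C[2])/d[2]
E
python3 - <<'E'
from h import *
a=cv2.imread('pics/t0.png');b=cv2.imread('pics/s0.png')
for n,t,s in [('bread far',(290,263),(340,278)),('near',(296,368),(460,292)),('mid',(297,315),(400,282)),('lampbase',(408,137),(226,212)),('poletop',(450,57),(207,25)),('head',(208,90),(125,220))]:
    print(n,tri(t,s).round())
for im,c in ((a,'top'),(b,'side')):
    C=eyes.camera_model(c);Rm=cv2.Rodrigues(np.array(C['rvec']))[0];print(c,'cam',(-Rm.T@np.array(C['tvec']).ravel()).round())
g=a.max(2)
pads=[]
for P in [(585,-42,52),(592,-109,52),(596,-180,52),(606,-250,52)]:
    u,v=proj('top',P)[0].round().astype(int); w=g[v-7:v+8,u-7:u+8].astype(float); wt=np.clip(60-w,0,None); yy,xx=np.mgrid[v-7:v+8,u-7:u+8]
    c=((xx*wt).sum()/wt.sum(),(yy*wt).sum()/wt.sum()); X=onplane('top',c,52); pads.append(X); print((u,v),np.round(c,1),X.round(1))
hsv=cv2.cvtColor(a,cv2.COLOR_BGR2HSV);
for im in (a,b):
    h=cv2.cvtColor(im,cv2.COLOR_BGR2HSV); m=cv2.inRange(h,(8,180,80),(22,255,255)); n,l,s,_=cv2.connectedComponentsWithStats(m); print(s[1+s[1:,4].argmax()])
E
```

```text
bread far [428. -33.  49.]
near [184. -46.  17.]
mid [307. -49.  33.]
lampbase [ 726. -309.    4.]
poletop [ 717. -304.  445.]
head [750. 105. 268.]
top cam [ 397. -131. 1154.]
side cam [457. 619. 651.]
(np.int64(294), np.int64(192)) [293.3 193. ] [583.7 -39.9  52. ]
(np.int64(324), np.int64(189)) [323.7 190.1] [ 590.1 -109.5   52. ]
(np.int64(355), np.int64(188)) [354.3 187.3] [ 596.4 -179.1   52. ]
(np.int64(385), np.int64(183)) [384.9 184.6] [ 602.6 -248.9   52. ]
[267 271  13  27 132]
[ 338  257  123   50 4994]
```

{"op": "servo_tool", "data": {
  "plan": [
    [5.6,-2.1,1.0,0,0,0],
    [5.6,-2.1,1.0,0,0,0],
    [5.6,-2.1,1.0,0,0,0],
    [5.6,-2.1,1.0,0,0,0],
    [5.6,-2.1,1.0,0,0,0],
    [5.6,-2.1,1.0,0,0,0],
    [5.6,-2.1,1.0,0,0,0],
    [0,0,0,0,0,0.18]
  ],
  "claw": 0
}}

```text
t: 2.1
eef_pos: [540.4, -302.0, 167.8]
tool_rot: [0.996, 0.093, 0.002, -0.002]
wrist_force: [-0.6, -0.1, -0.4]
opening: 10.0
grasp_force: 0.0
```

```bash
python3 - <<'E'
from h import *
s=st(); print(R.from_quat(s['tool_rot']).as_matrix().round(3)); print(delta([603,-249.5,90]))
E
```

```text
t 2.1 p [ 540.4 -302.   167.8] q [ 0.9957  0.0931  0.0017 -0.0023] F [-0.63 -0.12 -0.42] op 9.996813640182069 qpos [ 0.48  0.76 -0.08  1.66  0.07  0.72 -1.01]
[[ 0.983  0.185  0.003]
 [ 0.185 -0.983  0.005]
 [ 0.004 -0.004 -1.   ]]
[ 7.09 -3.96  7.83]
```

{"op": "servo_tool", "data": {
  "plan": [
    [3.6,-2.0,2.9,0,0,0],
    [3.5,-2.0,2.9,0,0,0],
    [0,0,1.0,0,0,0.096],
    [0,0,0,0,0,0]
  ]
}}

```text
t: 2.6
eef_pos: [597.7, -256.1, 99.7]
tool_rot: [0.999, 0.043, -0.001, -0.0]
wrist_force: [0.3, 0.3, 0.2]
opening: 0.6
grasp_force: 0.0
```

```bash
python3 - <<'E'
from h import *
s=st(); print(R.from_quat(s['tool_rot']).as_matrix().round(3)); print(delta([603,-249.5,60]))
snap('top','t1.png')
im=snap('side','s1.png')
a=cv2.imread('pics/t1.png')[140:260,230:450];b=cv2.imread('pics/s1.png')[150:320,200:360]
cv2.imwrite('pics/c1.png',np.hstack([cv2.resize(a,(440,240)),cv2.resize(b,(320,340))[:240]]) )
E
```

```text
t 2.6 p [ 597.7 -256.1   99.7] q [ 9.991e-01  4.330e-02 -1.000e-03 -2.000e-04] F [0.33 0.34 0.2 ] op 0.6222291738997007 qpos [ 0.35  0.89 -0.03  1.59  0.03  0.66 -1.18]
[[ 0.996  0.087 -0.002]
 [ 0.087 -0.996  0.   ]
 [-0.002 -0.    -1.   ]]
[ 0.59 -0.61  3.97]
```

View pics/c1.png

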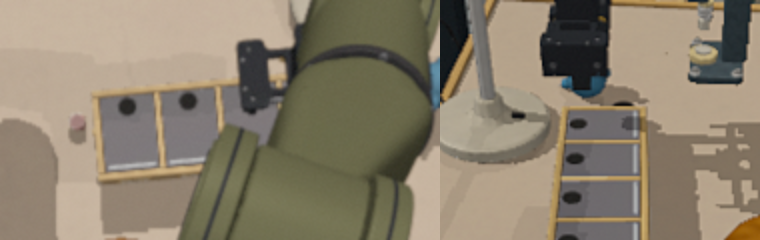

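{"op": "servo_tool", "data": {
  "plan": [
    [0.6,-0.6,2.0,0,0,0],
    [0,0,1.5,0,0,0],
    [0,0,0.5,0,0,0],
    [0,0,0,0,0,0]
  ]
}}

```text
t: 3.2
eef_pos: [603.1, -250.4, 60.0]
tool_rot: [0.999, 0.042, -0.001, -0.0]
wrist_force: [-0.3, 0.2, 0.8]
opening: 0.4
grasp_force: 0.0
```

{"op": "servo_tool", "data": {
  "plan": [
    [0,0,0.5,0,0,0],
    [0,0,0.2,0,0,0],
    [0,0,0.1,0,0,0],
    [0,0,0,0,0,0]
  ]
}}

```text
t: 3.7
eef_pos: [603.7, -250.3, 52.8]
tool_rot: [0.999, 0.042, 0.0, 0.0]
wrist_force: [-0.0, 1.4, 0.5]
opening: 0.4
grasp_force: 0.0
```

{"op": "servo_tool", "data": {
  "plan": [
    [0,0,0.1,0,0,0],
    [0,0,0,0,0,0]
  ]
}}

```text
t: 3.95
eef_pos: [603.9, -250.3, 52.0]
tool_rot: [0.999, 0.042, 0.0, 0.0]
wrist_force: [-0.9, -0.2, 1.2]
opening: 0.9
grasp_force: 0.9
```

{"op": "servo_tool", "data": {
  "plan": [
    [0,0,0.1,0,0,0],
    [0,0,0,0,0,0]
  ]
}}

```text
t: 4.2
eef_pos: [603.9, -250.3, 51.7]
tool_rot: [0.999, 0.042, 0.0, 0.0]
wrist_force: [-0.5, -0.0, 7.2]
opening: 0.8
grasp_force: 3.7
```

{"op": "servo_tool", "data": {
  "plan": [
    [0,0,0.1,0,0,0],
    [0,0,0,0,0,0]
  ]
}}

```text
t: 4.45
eef_pos: [604.0, -250.4, 51.6]
tool_rot: [0.999, 0.042, 0.0, 0.0]
wrist_force: [-2.6, 1.8, 13.6]
opening: 0.4
grasp_force: 6.7
```

{"op": "servo_tool", "data": {
  "plan": [
    [0,0,-1.5,0,0,0],
    [-0.25,-3.55,0,0,0,0],
    [-0.05,-3.55,0,0,0,0],
    [0,0,0.8,0,0,0],
    [0,0,0.6,0,0,0],
    [0,0,0,0,0,0]
  ]
}}

```text
t: 5.2
eef_pos: [595.0, -180.3, 51.8]
tool_rot: [0.999, 0.042, 0.0, -0.0]
wrist_force: [-2.1, 3.3, 10.6]
opening: 0.4
grasp_force: 5.3
```

{"op": "servo_tool", "data": {
  "plan": [
    [0,0,0.1,0,0,0],
    [0,0,0,0,0,0]
  ]
}}

```text
t: 5.45
eef_pos: [595.0, -180.3, 51.6]
tool_rot: [0.999, 0.042, 0.0, -0.0]
wrist_force: [-3.3, 4.3, 16.5]
opening: 0.4
grasp_force: 8.5
```

{"op": "servo_tool", "data": {
  "plan": [
    [0,0,0.1,0,0,0],
    [0,0,0,0,0,0]
  ]
}}

```text
t: 5.7
eef_pos: [595.0, -180.3, 51.6]
tool_rot: [0.999, 0.042, 0.001, -0.0]
wrist_force: [-4.6, 4.6, 22.3]
opening: 0.4
grasp_force: 11.9
```

{"op": "servo_tool", "data": {
  "plan": [
    [0,0,-1.7,0,0,0],
    [0.0,-3.55,0,0,0,0],
    [0.0,-3.55,0,0,0,0],
    [0,0,0.8,0,0,0],
    [0,0,0.5,0,0,0],
    [0,0,0,0,0,0]
  ]
}}

```text
t: 6.45
eef_pos: [588.4, -111.4, 52.3]
tool_rot: [0.999, 0.041, -0.0, 0.001]
wrist_force: [0.9, -0.3, -0.4]
opening: 0.6
grasp_force: 0.0
```

{"op": "servo_tool", "data": {
  "plan": [
    [0,0,0.1,0,0,0],
    [0,0,0,0,0,0]
  ]
}}

```text
t: 6.7
eef_pos: [588.7, -110.3, 51.9]
tool_rot: [0.999, 0.042, 0.0, 0.001]
wrist_force: [-0.2, -0.3, 0.8]
opening: 0.3
grasp_force: 0.8
```

{"op": "servo_tool", "data": {
  "plan": [
    [0,0,0.1,0,0,0],
    [0,0,0,0,0,0]
  ]
}}

```text
t: 6.95
eef_pos: [588.8, -110.1, 51.8]
tool_rot: [0.999, 0.042, 0.0, 0.001]
wrist_force: [-2.1, -1.7, 7.1]
opening: 0.6
grasp_force: 4.3
```

{"op": "servo_tool", "data": {
  "plan": [
    [0,0,-1.5,0,0,0],
    [0.0,-3.5,0,0,0,0],
    [0.0,-3.5,0,0,0,0],
    [0,0,0.8,0,0,0],
    [0,0,0.5,0,0,0],
    [0,0,0,0,0,0]
  ]
}}

```text
t: 7.7
eef_pos: [582.6, -41.0, 52.4]
tool_rot: [0.999, 0.041, -0.0, 0.001]
wrist_force: [0.0, -0.5, -0.1]
opening: 0.5
grasp_force: 0.0
```

{"op": "servo_tool", "data": {
  "plan": [
    [0,0,0.1,0,0,0],
    [0,0,0,0,0,0]
  ]
}}

```text
t: 7.95
eef_pos: [582.8, -40.3, 51.9]
tool_rot: [0.999, 0.042, 0.0, 0.0]
wrist_force: [-0.2, -0.5, -0.0]
opening: 0.5
grasp_force: 0.4
```

{"op": "servo_tool", "data": {
  "plan": [
    [0,0,0.1,0,0,0],
    [0,0,0,0,0,0]
  ]
}}

```text
t: 8.2
eef_pos: [583.0, -39.7, 50.9]
tool_rot: [0.999, 0.042, 0.0, 0.0]
wrist_force: [0.2, -1.4, 2.3]
opening: 0.4
grasp_force: 1.3
```

```bash
python3 - <<'E'
from h import *
st(); snap('side','s2.png'); b=cv2.imread('pics/s2.png')[170:320,210:350]
cv2.imwrite('pics/c2.png',cv2.resize(b,None,fx=4,fy=4,interpolation=cv2.INTER_CUBIC))
E
```

```text
t 8.2 p [583.  -39.7  50.9] q [9.991e-01 4.220e-02 4.000e-04 3.000e-04] F [ 0.18 -1.39  2.33] op 0.4388704919771279 qpos [-0.02  0.91  0.02  1.82 -0.04  0.41 -1.46]
```

View pics/c2.png

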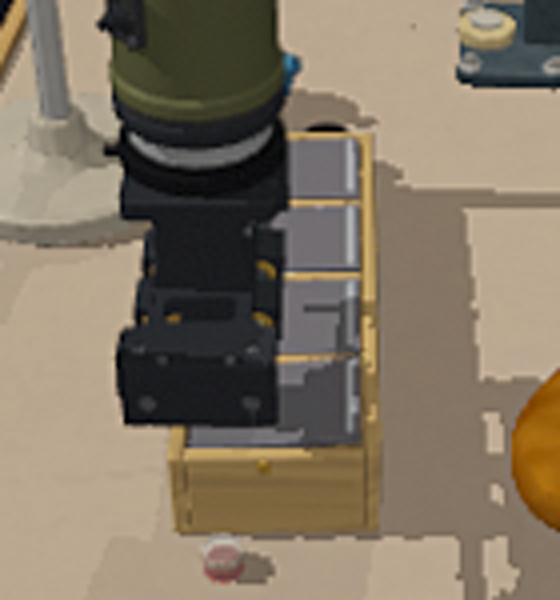

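The gripper covers the pads in the crop, and the lids look level. Lid1 is the one that gives with only 2.3 N, so I'll press it further.

{"op": "servo_tool", "data": {
  "plan": [
    [0,0,0.2,0,0,0],
    [0,0,0.2,0,0,0],
    [0,0,0,0,0,0]
  ]
}}

```text
t: 8.62
eef_pos: [582.9, -39.1, 46.5]
tool_rot: [0.999, 0.042, 0.0, -0.0]
wrist_force: [-0.0, -1.9, 1.9]
opening: 0.4
grasp_force: 1.0
```

{"op": "servo_tool", "data": {
  "plan": [
    [0,0,0.3,0,0,0],
    [0,0,0.3,0,0,0],
    [0,0,0.3,0,0,0],
    [0,0,0,0,0,0]
  ]
}}

```text
t: 9.12
eef_pos: [582.8, -39.0, 37.3]
tool_rot: [0.999, 0.043, 0.0, -0.0]
wrist_force: [1.2, 1.1, 1.0]
opening: 0.6
grasp_force: 0.8
```

```bash
python3 - <<'E'
from h import *
st(); snap('side','s3.png'); b=cv2.imread('pics/s3.png')[170:320,210:350]
cv2.imwrite('pics/c3.png',cv2.resize(b,None,fx=4,fy=4,interpolation=cv2.INTER_CUBIC))
E
```

```text
t 9.125 p [582.8 -39.   37.3] q [ 9.991e-01  4.250e-02  0.000e+00 -1.000e-04] F [1.15 1.09 1.  ] op 0.6299687753552594 qpos [-0.02  0.93  0.02  1.82 -0.04  0.39 -1.46]
```

View pics/c3.png

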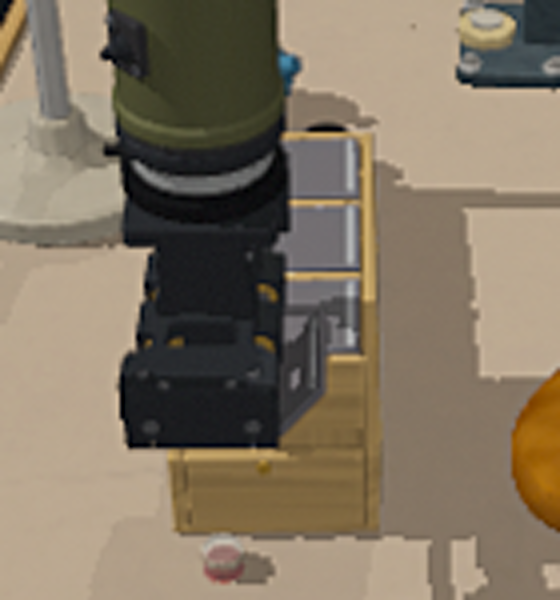

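{"op": "servo_tool", "data": {
  "plan": [
    [0,0,-4.5,0,0,0],
    [0,0,-4.5,0,0,0],
    [0,0,0,0,0,0],
    [-5,0,0,0,0,0],
    [-5,0,0,0,0,0],
    [0,0,2.7,0,0,0],
    [0,0,2.6,0,0,0],
    [0,0,0,0,0,0]
  ]
}}

```text
t: 10.18
eef_pos: [480.6, -47.5, 72.7]
tool_rot: [0.999, 0.042, -0.003, -0.0]
wrist_force: [-0.0, -0.6, 0.6]
opening: 0.4
grasp_force: 0.0
```

```bash
python3 - <<'E'
from h import *
st(); snap('side','s4.png'); b=cv2.imread('pics/s4.png')[170:320,210:350]
for d in spotter.mark_of('side','lid1_lip'): print(d)
cv2.imwrite('pics/c4.png',cv2.resize(b,None,fx=4,fy=4,interpolation=cv2.INTER_CUBIC))
E
```

```text
t 10.175 p [480.6 -47.5  72.7] q [ 9.991e-01  4.250e-02 -3.100e-03 -3.000e-04] F [-0.03 -0.62  0.58] op 0.3558418882719986 qpos [-0.    0.81  0.01  2.11 -0.04  0.22 -1.44]
{'position': [533.1, -48.4, 90.1], 'conf': 0.85}
```

View pics/c4.png

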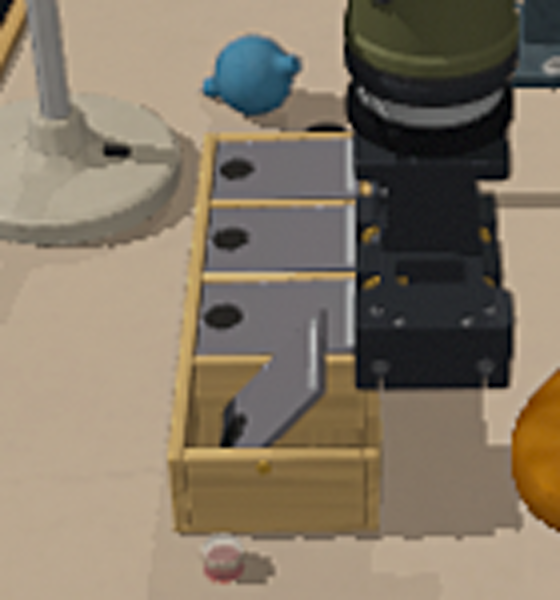

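The crop shows lid1 standing half open with its lip at (533,-48,90). The other lids are shut. Now I'll push the lip rearward.

{"op": "servo_tool", "data": {
  "plan": [
    [1.5,0,0,0,0,0],
    [1.2,0,0,0,0,0],
    [0.8,0,0,0,0,0],
    [0.5,0,0,0,0,0],
    [0.5,0,0,0,0,0],
    [0.4,0,0,0,0,0],
    [0,0,0,0,0,0]
  ]
}}

```text
t: 11.15
eef_pos: [532.5, -43.6, 74.7]
tool_rot: [0.999, 0.042, 0.0, 0.0]
wrist_force: [-0.4, 0.3, -0.2]
opening: 0.6
grasp_force: 0.0
```

{"op": "servo_tool", "data": {
  "plan": [
    [0.3,0,0,0,0,0],
    [0.2,0,0,0,0,0],
    [0,0,0,0,0,0]
  ]
}}

```text
t: 11.52
eef_pos: [537.2, -43.1, 74.7]
tool_rot: [0.999, 0.042, 0.0, 0.0]
wrist_force: [-0.6, 0.4, 0.4]
opening: 0.5
grasp_force: 0.2
```

{"op": "servo_tool", "data": {
  "plan": [
    [0.3,0,0,0,0,0],
    [0.2,0,0,0,0,0],
    [0,0,0,0,0,0]
  ]
}}

```text
t: 11.9
eef_pos: [539.4, -43.0, 74.4]
tool_rot: [0.999, 0.042, -0.003, 0.0]
wrist_force: [-4.8, 0.3, 2.5]
opening: 0.3
grasp_force: 2.7
```

```bash
python3 - <<'E'
from h import *
st(); snap('side','s5.png'); b=cv2.imread('pics/s5.png')[170:320,210:350]
for d in spotter.mark_of('side','lid1_lip'): print(d)
cv2.imwrite('pics/c5.png',cv2.resize(b,None,fx=4,fy=4,interpolation=cv2.INTER_CUBIC))
E
```

```text
t 11.9 p [539.4 -43.   74.4] q [ 0.9991  0.0423 -0.0025  0.    ] F [-4.84  0.32  2.53] op 0.32657388785549996 qpos [-0.02  0.84  0.02  1.94 -0.04  0.36 -1.45]
```

View pics/c5.png

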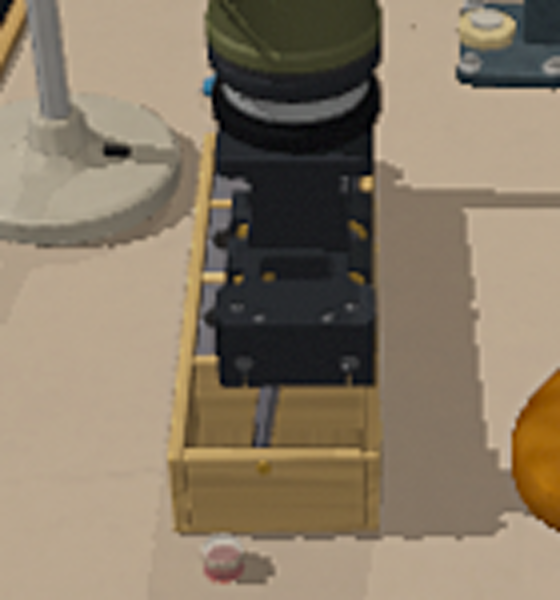

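{"op": "servo_tool", "data": {
  "plan": [
    [0.2,0,0,0,0,0],
    [0.1,0,0,0,0,0],
    [0,0,0,0,0,0]
  ]
}}

```text
t: 12.38
eef_pos: [539.5, -42.9, 74.0]
tool_rot: [0.999, 0.042, -0.005, -0.0]
wrist_force: [-10.3, -1.1, 4.7]
opening: 0.2
grasp_force: 4.8
```

The lid is hard against its stop. I'll retreat the same way and check.

{"op": "servo_tool", "data": {
  "plan": [
    [-0.6,0,0,0,0,0],
    [-2.0,0,0,0,0,0],
    [-4.0,0,-1,0,0,0],
    [0,0,-5,0,0,0],
    [0,3,-5,0,0,0],
    [0,5.5,-2,0,0,0],
    [0,5.5,0,0,0,0],
    [0,0,0,0,0,0]
  ]
}}

```text
t: 13.38
eef_pos: [491.7, -193.7, 205.6]
tool_rot: [0.999, 0.038, 0.002, 0.002]
wrist_force: [0.4, 1.0, -0.3]
opening: 0.5
grasp_force: 0.0
```

```bash
python3 - <<'E'
from h import *
st(); snap('side','s6.png'); snap('top','t6.png'); b=cv2.imread('pics/s6.png')[170:320,210:350]
for d in spotter.mark_of('side','lid1_lip'): print(d)
for n in ['lid2_lip','lid3_lip','lid4_lip','rodico_pot','loupe']:print(n,[(round(d['conf'],2),np.round(d['position']).tolist()) for d in spotter.mark_of('side',n)[:2]])
cv2.imwrite('pics/c6.png',cv2.resize(b,None,fx=4,fy=4,interpolation=cv2.INTER_CUBIC))
E
```

```text
t 13.375 p [ 491.7 -193.7  205.6] q [0.9993 0.0379 0.0021 0.0023] F [ 0.43  1.03 -0.28] op 0.5291482692247194 qpos [ 0.29  0.61 -0.    1.9   0.01  0.63 -1.21]
{'position': [557.0, -48.3, 100.2], 'conf': 0.69}
lid2_lip [(0.7, [514.0, -115.0, 55.0])]
lid3_lip [(0.57, [524.0, -187.0, 55.0])]
lid4_lip [(0.66, [530.0, -256.0, 55.0]), (0.57, [616.0, -401.0, 2.0])]
rodico_pot [(0.53, [578.0, 21.0, -8.0])]
loupe [(0.51, [556.0, -321.0, -5.0])]
```

View pics/c6.png

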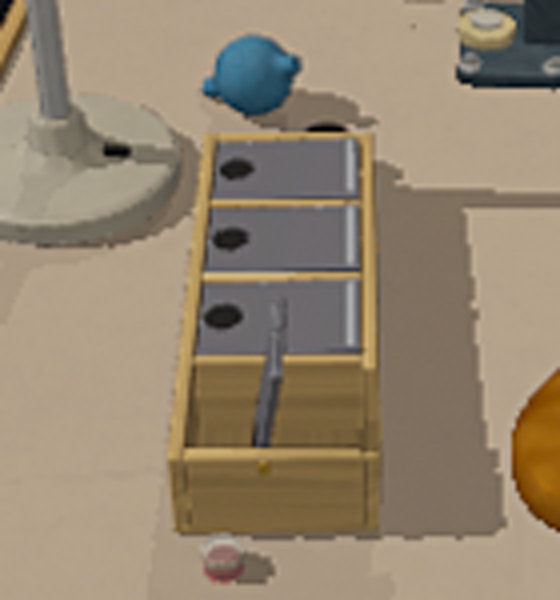

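Lid1 stands nearly upright, with its lip at z≈100. The other lids are shut, and the pot and loupe are where they were.

```bash
python3 -c "
from h import *
print(robot.hand_in())"
```

```text
the job is handed in; nothing more can be done
None
```

Lid1, the leftmost, was the lid that rocked; it now stands fully open, the other three lids are shut, no loose thing was touched, and the job was handed in at about 14 s, though my test presses on the packed lids reached 7 to 22 N, well above the 2 to 4 N that was needed.

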